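# Hold a dressing block just clear of the bare grinder wheel

## Task

Pick up the dressing block by its wooden rib, carry it over the brick and hold it upright and level about 10 mm above the very top of the grinder wheel that is not hooded, centred on the wheel and with its length square across the rim (parallel to the axle), so that the wheel can be spun by hand past it to see whether it runs true. The block must not knock against any part of the grinder on the way nor touch it at the end, and the other things on the bench stay where they are. Finish while still holding the block there, steady: do not put it down or let go.

Things in the scene. Friction and masses are not known exactly. Their poses are not given: they have to be found in the camera images.
- dresser_handle (a point): grip point of the dressing block: a grey abrasive slab 32 (x) x 100 (y) x 18 tall with an upright wooden rib on top, 22 thick (x) x 90 long (y), from 18 to 70 above the slab's underside. This point is at the middle of the rib, 48 above the underside. y is along the block's length, z up. It stands on the bench, slab down, and weighs 0.15 to 0.31 kg
- dresser: the same dressing block; origin at the centre of the slab's underside, same axes
- grinder: double-ended bench grinder fixed to the bench; origin on the bench under its centre, y along the axle (95 above the bench), x towards its back; a motor drum 100 diameter and 170 long in the middle, highest point 145 above the bench; a stone wheel 124 diameter and 20 wide at each end, wheel centres 130 either side of the origin along y; small steel work rests in front of the wheels
- crown_left (a point): topmost point of the rim of the wheel at the grinder's +y end, at mid-width, 157 above the bench; y along the axle, z up
- crown_right (a point): topmost point of the rim of the wheel at the grinder's -y end, same axes and height
- closed_hood: closed grey drum-shaped hood, 144 diameter, 42 wide (64 over its centre boss), highest point 167 above the bench, that wraps one of the two wheels wholly; origin on the bench straight below that wheel's centre. Which wheel it covers changes; the other wheel is the bare one
- open_shroud: thin grey strip shroud behind and below the other, bare wheel; it stays below 125 above the bench, so that wheel's top and front are open; origin on the bench straight below that wheel's centre
- brick: the terracotta brick standing on its long narrow side, 240 x 65 x 115 tall; origin under its centre, x along its length. It stands as a wall between the dressing block and the grinder
- fixings_box: cardboard box of fixings, 90 x 70 x 110 tall, with a red panel; origin under its centre
- jar: amber glass jar, 68 diameter, 100 tall; origin under its centre
- mug: white mug, 80 diameter, 90 tall; origin under its centre
- brass_ring: brass ring lying flat, 66 diameter, 30 tall; origin under its centre
- wrench: steel wrench lying on the bench
- hammer: hammer lying on the bench
- offcut: plain wooden offcut, 50 x 110 x 30 tall (not the dressing block); origin under its centre
Things that resemble listed ones, but are neither listed nor needed, are in the scene too. Leave any pink or red look-alike of the dresser alone.

How it is judged (in metres and radians):
At the end, for the whole second after the job is handed in: Fingers hold the block over the unhooded wheel: underside 2 to 20 mm above its top, rib centre within 14 mm of the top point along and across, length within 8 degrees of the axle, upright within 7 degrees, still, touching no part of the grinder or other thing (((horizontal distance between closed_hood and crown_right below 0.05 m and x of dresser_handle in the frame of crown_left between -0.014 and 0.014 m and y of dresser_handle in the frame of crown_left between -0.014 and 0.014 m and z of dresser_handle in the frame of crown_left between 0.05 and 0.068 m and angle between the y axis of dresser_handle and the y axis of crown_left, either way round below 0.14 rad) or (horizontal distance between closed_hood and crown_left below 0.05 m and x of dresser_handle in the frame of crown_right between -0.014 and 0.014 m and y of dresser_handle in the frame of crown_right between -0.014 and 0.014 m and z of dresser_handle in the frame of crown_right between 0.05 and 0.068 m and angle between the y axis of dresser_handle and the y axis of crown_right, either way round below 0.14 rad)) and angle between dresser_handle's own z axis and vertical below 0.12 rad and linear speed of dresser below 0.02 m/s and contact force between dresser and the fingers above 1 N and contact force between dresser and grinder below 0.05 N and contact force between dresser and closed_hood below 0.05 N and contact force between dresser and open_shroud below 0.05 N and contact force between dresser and brick below 0.05 N and contact force between dresser and fixings_box below 0.05 N and contact force between dresser and jar below 0.05 N and contact force between dresser and mug below 0.05 N and contact force between dresser and brass_ring below 0.05 N and contact force between dresser and wrench below 0.05 N and contact force between dresser and hammer below 0.05 N and contact force between dresser and offcut below 0.05 N); the arm keeps its last pose, push and grip.
It fails at once if the dressing block knocked against the grinder, its hood or its shroud (contact force between dresser and grinder above 2 N or contact force between dresser and closed_hood above 2 N or contact force between dresser and open_shroud above 2 N).
It fails at once if another thing on the bench was displaced by more than 20 mm (distance of any of brick, fixings_box, jar, mug, brass_ring, wrench, hammer, offcut from where it was at the start of the episode above 0.02 m).
It also fails if it takes over 40 s, if anything falls off the work surface, if the arm or the gripper's body presses on something with over 40 N, if the wrist force passes 120 N, or if a joint passes its speed limit or range.

## Robot

A 6-joint arm with a two-finger parallel gripper is mounted at the origin on the work surface. World frame = base frame: x ahead of the robot, y to its left, z up, the work surface at z = 0. Lengths are in mm, angles in degrees, forces in N, time in s.
With the tool pointing down it reaches from about 300 to 850 mm from the base axis. Payload 4.2 kg.
Tool frame: the origin (TCP) lies at the very end of the fingers, on their centre line; the grasp point (between the pads) lies 19 mm behind it (env.grasp_offset is the distance from the TCP to the grasp point, in mm); z points along the fingers, y is the line along which they close (so a half turn about z gives the same grasp; the last joint's range is limited). The gripper opens to 91 mm and grips with 3 to 60 N. Pads are 32 mm wide; open, the fingers measure 118 mm over their backs; the gripper's body (76 mm by 178 mm) begins 60 mm behind the grasp point.
Start: joints at [-73.625, 18.312, 89.639, -0, 72.044, -1.146], TCP at [173.11, -548.339, 213.976] pointing down, gripper open.
Joint ranges: [-177.97, 177.97], [-48.28, 115.42], [12.27, 149.76], [-77.06, 257.06], [2.81, 150.46], [-146.56, 146.56]. Speed limits (degrees/s): [147.25, 147.25, 180, 180, 180, 180].

## Interface

Orientations are given as [roll, pitch, yaw] about the fixed x, y, z axes, in that order (R = Rz(yaw) Ry(pitch) Rx(roll)).
In Python, from workcell import env gives the robot as it stands. The module is installed in compiled form; this text tells all that it offers.
- The arm moves only by the tool send_rows, never from a script. Its argument "motion" is a list of rows, each an object of numbers: "tx", "ty", "tz": the shift along the tool's x, y, z in units of 500 mm (1.0 is 500 mm); "rx", "ry", "rz": the turn, a rotation vector about the tool's x, y, z in units of 30 degrees (1.0 is 30 degrees); "gripper": the closure, from -1 (fully open) to 1 (shut). In form: [{"tx": .., "ty": .., "tz": .., "rx": .., "ry": .., "rz": .., "gripper": ..}, ...]. A call has 1 to 12 rows; each row shifts and turns the commanded pose from where the row before left it, along the tool's axes as they then stand; what a row does not reach is not made up. A row lasts 1/8 s, in which the tool goes at most 62.5 mm and 10.7 degrees, less where a joint would pass 70% of its speed; a pose out of reach is approached as far as the arm can. A call with a number of a shift or a turn outside -1 to 1 is refused whole. A call with a gripper value outside its range is refused whole. The fingers move at their own pace and stop on an object; "grip_force" is the grip in N (left out, the last holds). Time passes only in rows, so rows that do not move let the fingers close. It gives the time, the measured TCP pose, the force, the opening and the grip force at its end, in the units of the state.
- env.state(): the state, without advancing time (a new reading comes with each control period).
- env.grab_frame(name): name is "side" or "top" or "wrist"; returns a dict with "frame" (384x512x3 uint8, red, green, blue), "vertical_fov" (degrees; the focal length in pixels is half the picture's height over the tangent of half this angle, whatever the lens; pixels are square), "cx", "cy" (the principal point, pixels), "rvec" (rotation vector, rad) and "tvec" (3), from world to camera coordinates, as OpenCV has them; the wrist camera has in their place "T_tool_cam" (4x4, takes a point from camera to tool coordinates, whose origin is the TCP and whose axes are the flange's). Camera axes: x right, y down, z forward; pixel columns grow to the right and rows downward; lengths in mm; the calibration is good to about 2 mm. The wrist camera is an equidistant fisheye: a pixel r from the principal point sees the ray r / f radians off the axis. A picture is of the moment at which its call begins: read the wrist's pose just before it. There is no depth.
- env.job_done(): hands the job in; it is judged then, once.
The state is a dict: "time_s": time; "qpos": joint angles; "qvel": joint speeds; "effort": joint torques, N m; "ee_pos": TCP position; "ee_rot": TCP orientation; "force": force on the tool from outside, world axes, zero at the start; "torque": the same for the moment, N m; "gripper_width": finger opening in mm; "gripper_force": force on a finger pad.
Only numpy, scipy, OpenCV 4.12 (cv2) and the standard library are available. Lean on these libraries where they do the work, as an engineer would, in place of code of your own. Each camera call takes 0.05 s, during which the arm holds its last target. There are 200 camera calls.

## Working session

There is one attempt and no reset: what is moved stays moved. The work goes in short steps, Python scripts to look and compute and a tool call to move; the robot and the scene stay as the last step left them, time stands still between calls to the robot, and variables do not carry over. Pictures are saved under pics/ and viewed, at most 10 in all, crops included, and the job is handed in when it is done.

Besides the shell and the picture viewer there is one more tool, called after "Emit:" as name([rows], argument=value, ...), one row to a line, values as JSON. send_rows: Moves the arm, as the interface text tells. Shifts and turns lie within -1 to 1; 1 stands for 500 mm of shift or 30 degrees of turn. Its arguments: {"type":"object","properties":{"motion":{"type":"array"},"grip_force":{"type":"number"}},"required":["motion"]}

```bash
mkdir -p pics
cat > h.py <<'E'
import numpy as np, cv2
from workcell import env
def cam(n):
    s=env.state(); g=env.grab_frame(n); g['s']=s; return g
def ray(g,u,v):
    H=g['frame'].shape[0]; f=H/2/np.tan(np.radians(g['vertical_fov'])/2)
    x,y=u-g['cx'],v-g['cy']
    if 'rvec' in g:
        R=cv2.Rodrigues(np.array(g['rvec'],float))[0]; t=np.array(g['tvec'],float).ravel()
        return -R.T@t, R.T@np.array([x/f,y/f,1])
    r=np.hypot(x,y)+1e-9; a=r/f
    d=np.array([x/r*np.sin(a),y/r*np.sin(a),np.cos(a)])
    from scipy.spatial.transform import Rotation as Ro
    Rt=Ro.from_euler('xyz',g['s']['ee_rot'],degrees=True).as_matrix(); T=np.array(g['T_tool_cam'])
    return np.array(g['s']['ee_pos'])+Rt@T[:3,3], Rt@T[:3,:3]@d
def onz(g,u,v,z):
    c,d=ray(g,u,v); return c+d*(z-c[2])/d[2]
def proj(g,p):
    K=np.eye(3); f=g['frame'].shape[0]/2/np.tan(np.radians(g['vertical_fov'])/2)
    K[0,0]=K[1,1]=f;K[0,2]=g['cx'];K[1,2]=g['cy']
    return cv2.projectPoints(np.array(p,float).reshape(-1,3),np.array(g['rvec'],float),np.array(g['tvec'],float),K,None)[0].reshape(-1,2)
E
python3 - <<'E'
from h import *
import pickle
o={}
for n in('side','top','wrist'):
    g=cam(n);o[n]=g
    cv2.imwrite(f'pics/{n}0.png',cv2.resize(g['frame'][...,::-1],(800,600),interpolation=cv2.INTER_CUBIC) if n!='wrist' else g['frame'][...,::-1])
    print(n,g['vertical_fov'],g['cx'],g['cy'],g.get('rvec'),g.get('tvec'))
    if 'rvec' in g: print(ray(g,256,192))
pickle.dump(o,open('o.pkl','wb'))
print(env.state(),env.grasp_offset)
E
```

```text
side 55.56796998204917 255.53194095142518 188.16678352540032 [ 0.50747421 -2.57028052  1.37142777] [ 491.95302367  197.59294921 1101.01458081]
(array([147.23370698, 931.02967529, 777.68877933]), array([ 0.31383304, -0.76295223, -0.56526544]))
top 45.71184506385293 250.35772936049207 192.02148000473866 [ 2.15113612 -2.09865098  0.20040839] [  -1.76226452  549.00703837 1585.67715728]
(array([ 246.53605213,   11.80953538, 1659.77841616]), array([ 0.1850641 , -0.01238972, -0.98272642]))
wrist 65.70646984690485 259.64204602387554 188.043986549468 None None
{'time_s': 0.15, 'qpos': array([-7.36235478e+01,  1.83421840e+01,  8.96897022e+01, -9.02796970e-04,
        7.20445392e+01, -1.14515108e+00]), 'qvel': array([ 0.03176077, -0.01999   , -0.17460678, -0.11383873,  0.0525096 ,
        0.04228163]), 'effort': array([ 3.79538742e-04, -4.12774229e+01, -2.32154560e+01,  7.28202355e-02,
        4.33210493e-02, -9.50060826e-05]), 'ee_pos': array([ 173.00863489, -547.95618331,  213.3282699 ]), 'ee_rot': array([-1.79923573e+02, -6.69101962e-04,  1.75218817e+01]), 'force': array([ 0.74992451,  0.36484589, -0.62280183]), 'torque': array([ 0.01176133, -0.00391346,  0.03527271]), 'gripper_force': 0.0, 'gripper_width': 90.98844533174096} 18.8
```

View pics/top0.png

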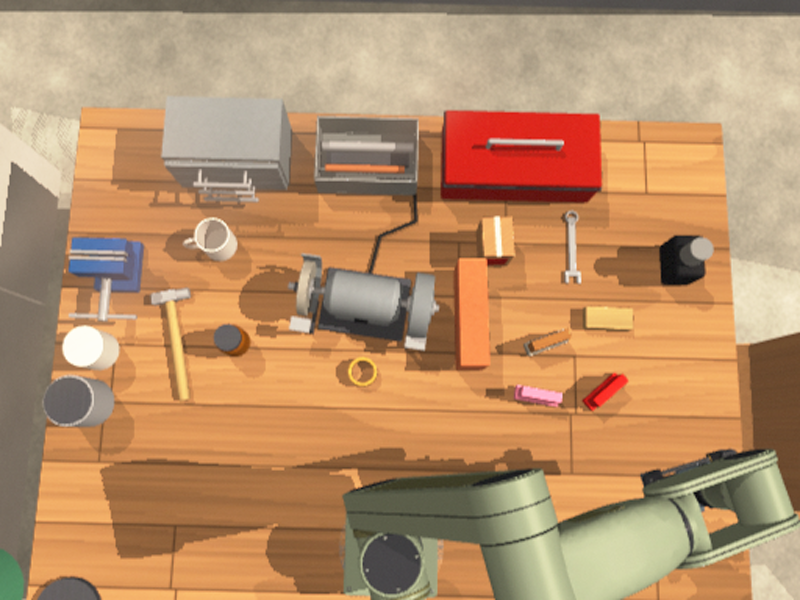

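View pics/side0.png

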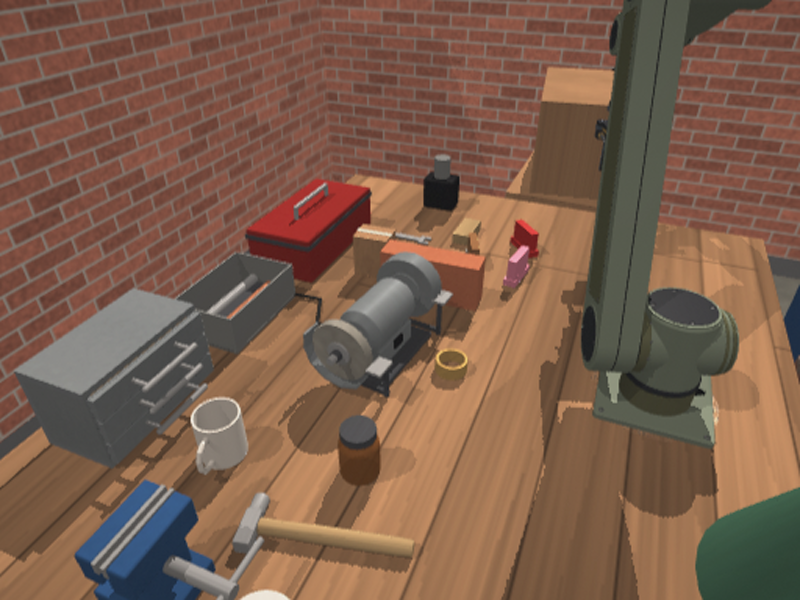

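Top view: the bare wheel is at left (+y end, about (308,288)), the hood at right (422,305), and the brick at (472,312). The dresser, a brown rib on a grey slab, is near (548,342). The pink and red look-alikes are at (539,395) and (605,391). The side view confirms which wheel is bare.

Run:
```python
import pickle; from h import *
g=pickle.load(open('o.pkl','rb'))['top']; f=g['frame'][...,::-1]
a=cv2.resize(f[150:240,170:300],None,fx=6,fy=6,interpolation=cv2.INTER_CUBIC)
cv2.imwrite('pics/c1.png',a[:,:780])
hsv=cv2.cvtColor(f,cv2.COLOR_BGR2HSV)
sub=hsv[200:235,325:375]
cv2.imwrite('pics/c2.png',cv2.resize(f[200:235,325:375],None,fx=14,fy=14,interpolation=cv2.INTER_CUBIC))
```

```text
(no output)
```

View pics/c1.png

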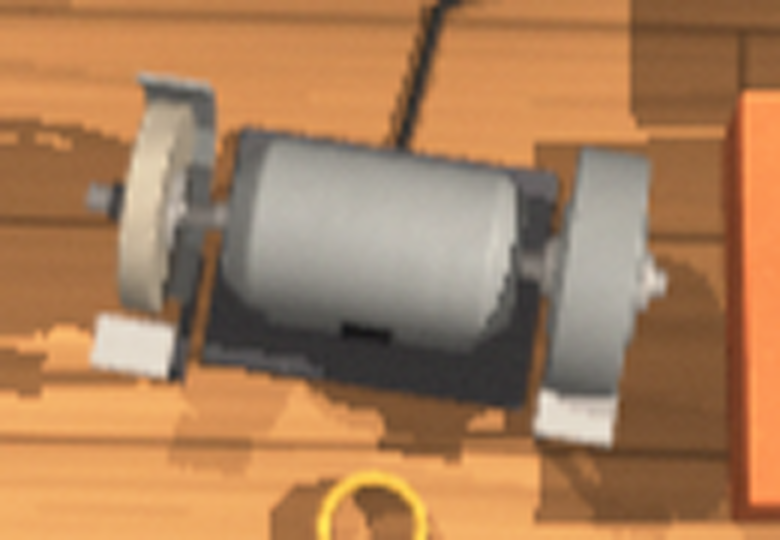

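View pics/c2.png

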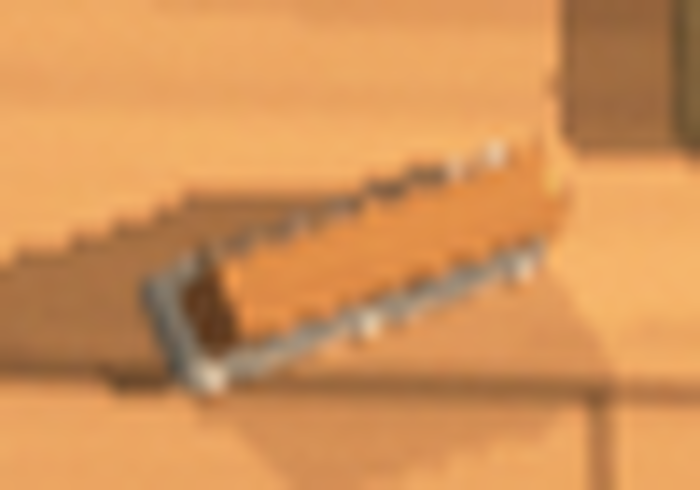

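Crops: the bare wheel's rim strip is about (122–160, 200) in c1, with axle ends at (92,196) and (662,282). In c2 the dresser's rib top has corners (225,265), (245,340), (565,210) and (545,140).

Run:
```python
import pickle; from h import *
o=pickle.load(open('o.pkl','rb'));g=o['top']
P=lambda x,y,k,u0,v0,z: onz(g,(x+.5)/k-.5+u0,(y+.5)/k-.5+v0,z)
c=[P(x,y,14,325,200,70)[:2] for x,y in((225,265),(245,340),(565,210),(545,140))]
c=np.array(c);print(c,c.mean(0)); d=c[0]+c[1]-c[2]-c[3];print('rib len',np.linalg.norm(d)/2,'w',np.linalg.norm(c[0]-c[1]),'yaw of length',np.degrees(np.arctan2(d[1],d[0])))
a=P(92,196,6,170,150,95);b=P(662,282,6,170,150,95);d=(a-b)[:2];L=np.linalg.norm(d);d/=L
print('axle',a,b,L,np.degrees(np.arctan2(d[1],d[0])))
print('wheel front/back z95',P(140,308,6,170,150,95),P(175,100,6,170,150,95))
print('rim z157',P(143,203,6,170,150,157))
print('hood L/R top', [P(x,y,6,170,150,167) for x,y in((565,265),(640,275))])
print('drum ends z95/145',[P(x,y,6,170,150,145) for x,y in((250,215),(515,255))])
print('brick top',[P(x,y,6,170,150,115) for x,y in((738,95),(742,510))], onz(g,488*.64,260*.64,115),onz(g,488*.64,366*.64,115))
print('box',onz(g,497*.64,237*.64,110))
```

```text
[[ 458.73574671 -307.73229304]
 [ 439.93062252 -312.51410743]
 [ 474.80212133 -393.50695691]
 [ 492.48452927 -388.8550361 ]] [ 466.48825496 -350.65209837]
rib len 88.02018001682401 w 19.403567829963023 yaw of length 112.9419666904433
axle [569.73083103 242.08864861  95.        ] [527.03651377 -91.72225777  95.        ] 336.53012635342606 82.71145747414558
wheel front/back z95 [504.12122166 210.90085538  95.        ] [628.62557623 196.22032994  95.        ]
rim z157 [553.63763568 204.16996837 157.        ]
hood L/R top [array([522.36786013, -32.96281914, 167.        ]), array([517.76997562, -74.69709164, 167.        ])]
drum ends z95/145 [array([550.69393693, 144.94830844, 145.        ]), array([531.45813565,  -5.3209333 , 145.        ])]
brick top [array([ 635.0457932 , -133.25484913,  115.        ]), array([ 393.65491497, -137.24312107,  115.        ])] [ 633.2657006  -202.16616485  115.        ] [ 396.41915055 -201.96326834  115.        ]
box [ 688.38060536 -223.20337098  110.        ]
```

The rib measures 88 x 19 (90 x 22 expected) and is centred at about (466,-351), with its length at 113°. The wheel spacing comes out at 260 as expected, with the crown at about (565,204) and the axle at 82.7°. I'll turn the tool to yaw 113 and go above the rib.

Emit:
send_rows([
  {"rz": -0.354},
  {"rz": -0.354},
  {"rz": -0.354},
  {"rz": -0.354},
  {"rz": -0.354},
  {"rz": -0.354},
  {"rz": -0.354},
  {"rz": -0.354},
  {"rz": -0.354},
], grip_force=25)

```text
invalid input at $.motion[0]: expected keys tx, ty, tz, rx, ry, rz, gripper
```

Emit:
send_rows([
  {"tx": 0.017, "ty": 0.087},
  {"tx": 0.017, "ty": 0.087},
  {"tx": 0.017, "ty": 0.087},
  {"tx": 0.017, "ty": 0.087},
  {"tx": 0.017, "ty": 0.087},
  {"tx": 0.017, "ty": 0.087},
  {"tx": 0.017, "ty": 0.087},
  {"tx": 0.017, "ty": 0.087},
  {},
  {},
])

```text
invalid input at $.motion[0]: expected keys tx, ty, tz, rx, ry, rz, gripper
```

Run:
```python
from h import *; import pickle
g=cam('wrist');pickle.dump(g,open('w1.pkl','wb'));print(g['s']['ee_pos'],g['s']['ee_rot'],g['T_tool_cam'])
cv2.imwrite('pics/w1.png',cv2.resize(g['frame'][...,::-1],(800,600)))
```

```text
[ 173.00863489 -547.95618331  213.3282699 ] [-1.79923573e+02 -6.69101962e-04  1.75218817e+01] [[ 1.82312878e-04 -9.56840102e-01 -2.90614842e-01  8.27589668e+01]
 [ 9.99999847e-01  2.28862390e-05  5.51982747e-04 -4.65817895e-01]
 [-5.21508147e-04 -2.90614899e-01  9.56839960e-01 -1.70687613e+02]
 [ 0.00000000e+00  0.00000000e+00  0.00000000e+00  1.00000000e+00]]
```

View pics/w1.png

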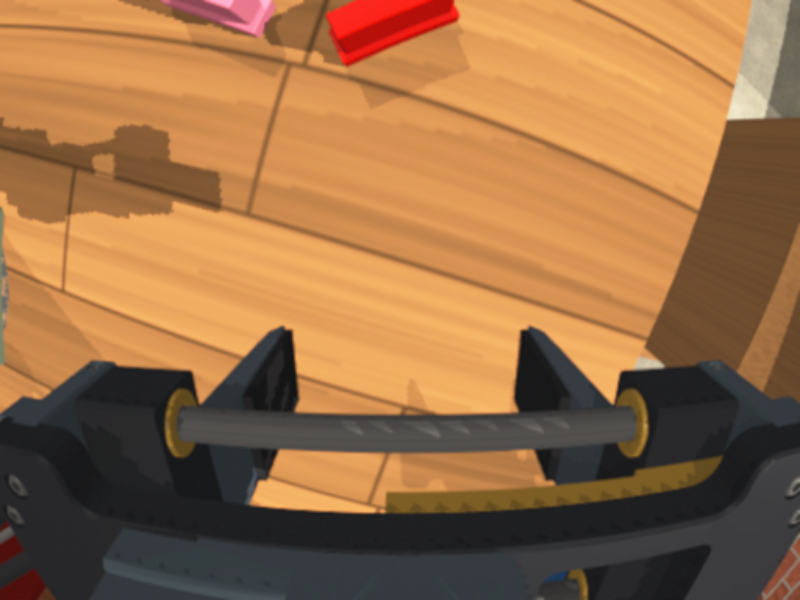

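The move was refused because every row needs all its keys. The picture, still from the start pose, shows only the fingers and the look-alikes. Resending.

Emit:
send_rows([
  {"tx": 0, "ty": 0, "tz": 0, "rx": 0, "ry": 0, "rz": -0.354, "gripper": -1},
  {"tx": 0, "ty": 0, "tz": 0, "rx": 0, "ry": 0, "rz": -0.354, "gripper": -1},
  {"tx": 0, "ty": 0, "tz": 0, "rx": 0, "ry": 0, "rz": -0.354, "gripper": -1},
  {"tx": 0, "ty": 0, "tz": 0, "rx": 0, "ry": 0, "rz": -0.354, "gripper": -1},
  {"tx": 0, "ty": 0, "tz": 0, "rx": 0, "ry": 0, "rz": -0.354, "gripper": -1},
  {"tx": 0, "ty": 0, "tz": 0, "rx": 0, "ry": 0, "rz": -0.354, "gripper": -1},
  {"tx": 0, "ty": 0, "tz": 0, "rx": 0, "ry": 0, "rz": -0.354, "gripper": -1},
  {"tx": 0, "ty": 0, "tz": 0, "rx": 0, "ry": 0, "rz": -0.354, "gripper": -1},
  {"tx": 0, "ty": 0, "tz": 0, "rx": 0, "ry": 0, "rz": -0.354, "gripper": -1},
], grip_force=25)

```text
time_s: 1.32
ee_pos: [173.1, -548.1, 213.7]
ee_rot: [180.0, -0.0, 113.5]
force: [0.5, -0.5, 0.1]
gripper_width: 91.2
gripper_force: 0.0
```

Emit:
send_rows([
  {"tx": 0.017, "ty": 0.087, "tz": 0, "rx": 0, "ry": 0, "rz": 0, "gripper": -1},
  {"tx": 0.017, "ty": 0.087, "tz": 0, "rx": 0, "ry": 0, "rz": 0, "gripper": -1},
  {"tx": 0.017, "ty": 0.087, "tz": 0, "rx": 0, "ry": 0, "rz": 0, "gripper": -1},
  {"tx": 0.017, "ty": 0.087, "tz": 0, "rx": 0, "ry": 0, "rz": 0, "gripper": -1},
  {"tx": 0.017, "ty": 0.087, "tz": 0, "rx": 0, "ry": 0, "rz": 0, "gripper": -1},
  {"tx": 0.017, "ty": 0.087, "tz": 0, "rx": 0, "ry": 0, "rz": 0, "gripper": -1},
  {"tx": 0.017, "ty": 0.087, "tz": 0, "rx": 0, "ry": 0, "rz": 0, "gripper": -1},
  {"tx": 0.017, "ty": 0.087, "tz": 0, "rx": 0, "ry": 0, "rz": 0, "gripper": -1},
  {"tx": 0, "ty": 0, "tz": 0, "rx": 0, "ry": 0, "rz": 0, "gripper": -1},
  {"tx": 0, "ty": 0, "tz": 0, "rx": 0, "ry": 0, "rz": 0, "gripper": -1},
])

```text
time_s: 2.58
ee_pos: [466.1, -349.3, 213.7]
ee_rot: [-179.9, -0.0, 113.1]
force: [0.5, -0.4, -0.0]
gripper_width: 91.3
gripper_force: 0.0
```

Run:
```python
from h import *; import pickle
g=cam('wrist');pickle.dump(g,open('w1.pkl','wb'));print(g['s']['ee_pos'],g['s']['ee_rot'])
cv2.imwrite('pics/w2.png',cv2.resize(g['frame'][...,::-1],(800,600)))
```

```text
[ 466.07939815 -349.31641992  213.66551688] [-1.79945138e+02 -2.03543091e-02  1.13122856e+02]
```

View pics/w2.png

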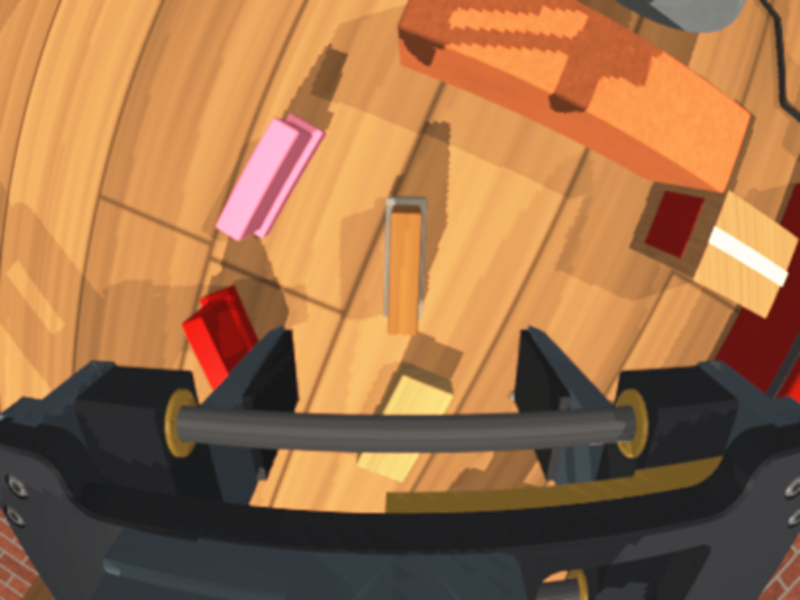

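The dresser stands between the fingers. Its rib top has corners (392,212), (421,212), (388,334) and (417,334), and the red look-alike and the offcut are clear of the finger paths. I'll measure the rib centre from this view.

Run:
```python
from h import *; import pickle
g=pickle.load(open('w1.pkl','rb'))
c=np.array([onz(g,x*.64,y*.64,70)[:2] for x,y in((392,212),(421,212),(417,334),(388,334))])
print(c,c.mean(0)); d=c[0]+c[1]-c[2]-c[3]; print(np.linalg.norm(d)/2,np.linalg.norm(c[0]-c[1]),np.degrees(np.arctan2(d[1],d[0])))
e=c.mean(0)-g['s']['ee_pos'][:2];a=np.radians(113.1)
print('tx,ty',e@[np.cos(a),np.sin(a)],e@[np.sin(a),-np.cos(a)])
for x,y in((192,320),(232,288),(240,350)): print('red',onz(g,x*.64,y*.64,30))
```

```text
[[ 439.74927715 -311.15235318]
 [ 457.83460029 -303.41922108]
 [ 490.66790588 -385.73353875]
 [ 471.2444421  -394.04965707]] [ 464.87405635 -348.58869252]
88.646816103527 19.669271599604915 111.27445249007887
tx,ty 1.142279634689662 -0.8231848276507345
red [ 313.04909268 -467.71037415   30.        ]
red [ 340.68261962 -424.30045548   30.        ]
red [ 363.18746239 -475.83146151   30.        ]
```

Emit:
send_rows([
  {"tx": 0, "ty": -0.002, "tz": 0.08, "rx": 0, "ry": 0, "rz": 0.03, "gripper": -1},
  {"tx": 0, "ty": 0, "tz": 0.08, "rx": 0, "ry": 0, "rz": 0, "gripper": -1},
  {"tx": 0, "ty": 0, "tz": 0.08, "rx": 0, "ry": 0, "rz": 0, "gripper": -1},
  {"tx": 0, "ty": 0, "tz": 0.07, "rx": 0, "ry": 0, "rz": 0, "gripper": -1},
  {"tx": 0, "ty": 0, "tz": 0.05, "rx": 0, "ry": 0, "rz": 0, "gripper": -1},
  {"tx": 0, "ty": 0, "tz": 0.009, "rx": 0, "ry": 0, "rz": 0, "gripper": -1},
  {"tx": 0, "ty": 0, "tz": 0, "rx": 0, "ry": 0, "rz": 0, "gripper": -1},
  {"tx": 0, "ty": 0, "tz": 0, "rx": 0, "ry": 0, "rz": 0, "gripper": 1},
  {"tx": 0, "ty": 0, "tz": 0, "rx": 0, "ry": 0, "rz": 0, "gripper": 1},
  {"tx": 0, "ty": 0, "tz": 0, "rx": 0, "ry": 0, "rz": 0, "gripper": 1},
  {"tx": 0, "ty": 0, "tz": 0, "rx": 0, "ry": 0, "rz": 0, "gripper": 1},
  {"tx": 0, "ty": 0, "tz": 0, "rx": 0, "ry": 0, "rz": 0, "gripper": 1},
], grip_force=30)

```text
time_s: 4.12
ee_pos: [465.6, -349.6, 29.5]
ee_rot: [180.0, 0.0, 112.2]
force: [-0.2, 0.0, -0.6]
gripper_width: 44.1
gripper_force: 0.0
```

Emit:
send_rows([
  {"tx": 0, "ty": 0, "tz": 0, "rx": 0, "ry": 0, "rz": 0, "gripper": 1},
  {"tx": 0, "ty": 0, "tz": 0, "rx": 0, "ry": 0, "rz": 0, "gripper": 1},
  {"tx": 0, "ty": 0, "tz": 0, "rx": 0, "ry": 0, "rz": 0, "gripper": 1},
  {"tx": 0, "ty": 0, "tz": 0, "rx": 0, "ry": 0, "rz": 0, "gripper": 1},
], grip_force=30)

```text
time_s: 4.62
ee_pos: [465.5, -349.7, 29.4]
ee_rot: [-180.0, -0.0, 112.2]
force: [-1.6, 0.4, -0.0]
gripper_width: 21.8
gripper_force: 30.0
```

Gripped at 21.8 mm opening (rib 22). Next: lift, turn to the axle direction and carry it at height to a spot 80 mm short of the wheel, so the wrist camera looks straight down on the crown.

Emit:
send_rows([
  {"tx": 0, "ty": 0, "tz": -0.03, "rx": 0, "ry": 0, "rz": 0, "gripper": 1},
  {"tx": 0, "ty": 0, "tz": -0.06, "rx": 0, "ry": 0, "rz": 0, "gripper": 1},
  {"tx": 0, "ty": 0, "tz": -0.08, "rx": 0, "ry": 0, "rz": 0, "gripper": 1},
  {"tx": 0, "ty": 0, "tz": -0.08, "rx": 0, "ry": 0, "rz": 0, "gripper": 1},
  {"tx": 0, "ty": 0, "tz": -0.08, "rx": 0, "ry": 0, "rz": 0, "gripper": 1},
  {"tx": 0, "ty": 0, "tz": -0.08, "rx": 0, "ry": 0, "rz": 0, "gripper": 1},
  {"tx": 0, "ty": 0, "tz": -0.07, "rx": 0, "ry": 0, "rz": 0.2, "gripper": 1},
  {"tx": 0, "ty": 0, "tz": -0.04, "rx": 0, "ry": 0, "rz": 0.25, "gripper": 1},
  {"tx": 0, "ty": 0, "tz": 0, "rx": 0, "ry": 0, "rz": 0.3, "gripper": 1},
  {"tx": 0, "ty": 0, "tz": 0, "rx": 0, "ry": 0, "rz": 0.233, "gripper": 1},
  {"tx": 0, "ty": 0, "tz": 0, "rx": 0, "ry": 0, "rz": 0, "gripper": 1},
])

```text
time_s: 6.0
ee_pos: [465.4, -349.4, 290.2]
ee_rot: [180.0, 0.0, 82.8]
force: [0.3, 0.0, -1.7]
gripper_width: 22.0
gripper_force: 30.0
```

Emit:
send_rows([
  {"tx": 0.04, "ty": 0.005, "tz": 0, "rx": 0, "ry": 0, "rz": 0, "gripper": 1},
  {"tx": 0.08, "ty": 0.005, "tz": 0, "rx": 0, "ry": 0, "rz": 0, "gripper": 1},
  {"tx": 0.1, "ty": 0.005, "tz": 0, "rx": 0, "ry": 0, "rz": 0, "gripper": 1},
  {"tx": 0.1, "ty": 0.005, "tz": 0, "rx": 0, "ry": 0, "rz": 0, "gripper": 1},
  {"tx": 0.1, "ty": 0.005, "tz": 0, "rx": 0, "ry": 0, "rz": 0, "gripper": 1},
  {"tx": 0.1, "ty": 0.005, "tz": 0, "rx": 0, "ry": 0, "rz": 0, "gripper": 1},
  {"tx": 0.1, "ty": 0.005, "tz": 0, "rx": 0, "ry": 0, "rz": 0, "gripper": 1},
  {"tx": 0.1, "ty": 0.005, "tz": 0, "rx": 0, "ry": 0, "rz": 0, "gripper": 1},
  {"tx": 0.1, "ty": 0.005, "tz": 0, "rx": 0, "ry": 0, "rz": 0, "gripper": 1},
  {"tx": 0.08, "ty": 0.005, "tz": 0, "rx": 0, "ry": 0, "rz": 0, "gripper": 1},
  {"tx": 0.064, "ty": 0.007, "tz": 0, "rx": 0, "ry": 0, "rz": 0, "gripper": 1},
  {"tx": 0, "ty": 0, "tz": 0, "rx": 0, "ry": 0, "rz": 0, "gripper": 1},
])

```text
time_s: 7.5
ee_pos: [554.4, 127.9, 289.2]
ee_rot: [-179.9, -0.0, 83.0]
force: [-0.4, -0.6, -1.3]
gripper_width: 22.0
gripper_force: 30.0
```

Emit:
send_rows([
  {"tx": 0, "ty": 0, "tz": 0, "rx": 0, "ry": 0, "rz": 0, "gripper": 1},
  {"tx": 0, "ty": 0, "tz": 0, "rx": 0, "ry": 0, "rz": 0, "gripper": 1},
])

```text
time_s: 7.75
ee_pos: [554.6, 124.2, 289.6]
ee_rot: [180.0, 0.0, 82.7]
force: [0.2, -0.2, -2.2]
gripper_width: 21.8
gripper_force: 30.0
```

Run:
```python
from h import *; import pickle
g=cam('wrist');pickle.dump(g,open('w3.pkl','wb'));print(g['s']['ee_pos'],g['s']['ee_rot'])
cv2.imwrite('pics/w3.png',cv2.resize(g['frame'][...,::-1],(800,600)))
```

```text
[554.63145257 124.2279692  289.61613311] [1.79999774e+02 1.51180518e-02 8.26799037e+01]
```

View pics/w3.png

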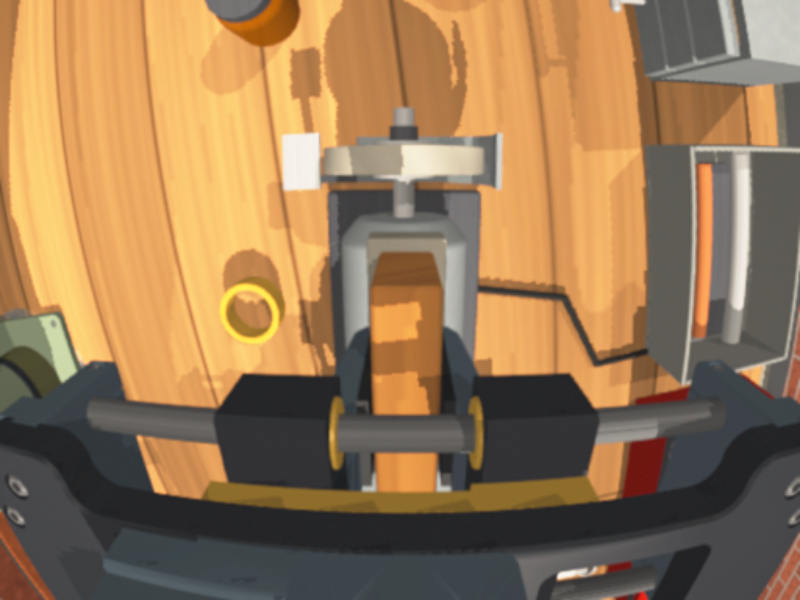

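The wheel sits squarely ahead of the held block. Its rim strip is centred near (404,159), with edges at 324 and 484 and rows about 143–176. The axle runs from (403,110) to (403,210), and the rib's outer end top is about (378–434, 253).

Run:
```python
from h import *; import pickle
g=pickle.load(open('w3.pkl','rb'));s=g['s']
a=np.radians(s['ee_rot'][2]);X=np.array([np.cos(a),np.sin(a)]);Y=np.array([np.sin(a),-np.cos(a)])
def T(n,x,y,z):
    p=onz(g,(x+.5)*.64-.5,(y+.5)*.64-.5,z);e=p[:2]-s['ee_pos'][:2];print(n,p.round(1),'tool',(e@X).round(1),(e@Y).round(1))
T('crown outer',404,143,157);T('crown inner',404,176,157)
T('axle o',403,110,95);T('axle i',403,210,95)
T('edgeL',324,160,95);T('edgeR',484,160,95)
zt=s['ee_pos'][2]-29+70
T('ribL',378,253,zt);T('ribR',434,253,zt)
f=g['frame'][...,::-1];print(f[85:120,258])
h=cv2.cvtColor(f,cv2.COLOR_BGR2GRAY);print(h[102,200:316])
```

```text
crown outer [565.1 215.8 157. ] tool 92.1 -1.3
crown inner [562.4 194.4 157. ] tool 70.6 -1.3
axle o [567.7 243.6  95. ] tool 120.0 -2.3
axle i [557.6 165.3  95. ] tool 41.1 -2.3
edgeL [501.4 213.4  95. ] tool 81.7 -64.2
edgeR [625.6 197.4  95. ] tool 81.6 61.1
ribL [553.8 180.7 330.6] tool 55.9 -8.0
ribR [569.6 178.7 330.6] tool 55.9 8.0
[[ 81  79  82]
 [ 80  79  81]
 [ 79  78  81]
 [ 82  80  84]
 [107 110 114]
 [148 155 161]
 [162 172 179]
 [169 189 200]
 [203 230 241]
 [212 237 246]
 [212 236 246]
 [211 236 245]
 [211 236 245]
 [209 235 244]
 [201 229 240]
 [195 225 236]
 [194 224 236]
 [194 224 236]
 [195 224 235]
 [192 222 234]
 [185 215 228]
 [182 212 225]
 [202 229 240]
 [211 235 245]
 [211 235 245]
 [211 235 244]
 [212 233 242]
 [215 228 236]
 [216 226 231]
 [216 225 230]
 [201 213 222]
 [148 156 163]
 [124 131 137]
 [126 133 138]
 [127 133 139]]
[242 241 239 227 184 138 127 129 135 141 148 157 164 171 176 180 185 189
 194 199 203 205 207 205 178 156 151 151 152 152 149 150 150 151 151 152
 154 154 155 154 155 157 157 158 158 159 160 161 162 162 161 161 161 161
 160 159 159 179 224 236 237 237 237 237 237 238 238 238 238 238 237 237
 237 236 234 233 232 231 230 228 227 225 224 223 222 220 218 215 215 214
 213 211 210 210 209 208 208 209 208 207 206 205 202 198 194 189 184 178
 167 142 114 102 101 102  99  93]
```

Run:
```python
from h import *; import pickle
g=pickle.load(open('w3.pkl','rb'));s=g['s']
a=np.radians(s['ee_rot'][2]);X=np.array([np.cos(a),np.sin(a)]);Y=np.array([np.sin(a),-np.cos(a)])
def T(n,x,y,z):
    p=onz(g,(x+.5)*.64-.5,(y+.5)*.64-.5,z);e=p[:2]-s['ee_pos'][:2];print(n,'tool',(e@X).round(1),(e@Y).round(1))
z0=s['ee_pos'][2]-29
T('topL',371,286,z0+70);T('topR',442,286,z0+70)
T('botL',378,253,z0+18);T('botR',434,253,z0+18)
T('slabL',367,235,z0+18);T('slabR',446,235,z0+18)
cv2.imwrite('pics/w3c.png',cv2.resize(g['frame'][140:215,215:305,::-1],None,fx=7,fy=7,interpolation=cv2.INTER_CUBIC))
```

```text
topL tool 46.1 -10.2
topR tool 46.1 10.4
botL tool 45.0 -11.2
botR tool 45.0 11.2
slabL tool 52.3 -15.5
slabR tool 52.3 15.9
```

View pics/w3c.png

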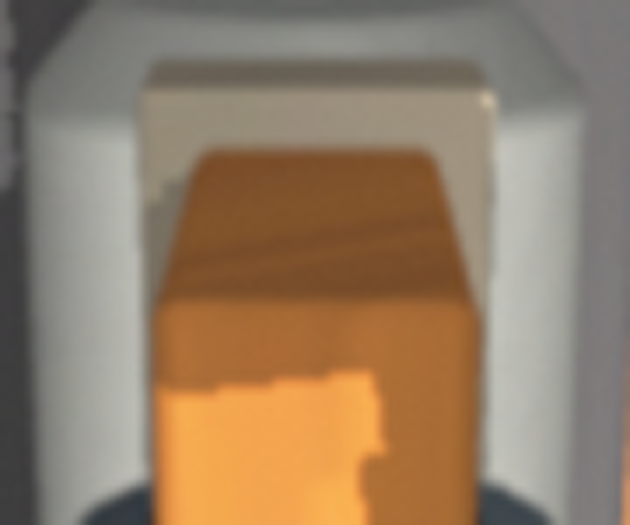

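The block is level and centred in the grip (rib end at +45–46, width ±11). The crown lies 81.4 mm ahead and 1.5 mm across, so I'll move over it and lower gently.

Emit:
send_rows([
  {"tx": 0.03, "ty": -0.003, "tz": 0, "rx": 0, "ry": 0, "rz": 0, "gripper": 1},
  {"tx": 0.05, "ty": 0, "tz": 0, "rx": 0, "ry": 0, "rz": 0, "gripper": 1},
  {"tx": 0.05, "ty": 0, "tz": 0, "rx": 0, "ry": 0, "rz": 0, "gripper": 1},
  {"tx": 0.031, "ty": 0, "tz": 0, "rx": 0, "ry": 0, "rz": 0, "gripper": 1},
  {"tx": 0, "ty": 0, "tz": 0, "rx": 0, "ry": 0, "rz": 0, "gripper": 1},
  {"tx": 0, "ty": 0, "tz": 0.04, "rx": 0, "ry": 0, "rz": 0, "gripper": 1},
  {"tx": 0, "ty": 0, "tz": 0.05, "rx": 0, "ry": 0, "rz": 0, "gripper": 1},
  {"tx": 0, "ty": 0, "tz": 0.04, "rx": 0, "ry": 0, "rz": 0, "gripper": 1},
  {"tx": 0, "ty": 0, "tz": 0.03, "rx": 0, "ry": 0, "rz": 0, "gripper": 1},
  {"tx": 0, "ty": 0, "tz": 0, "rx": 0, "ry": 0, "rz": 0, "gripper": 1},
  {"tx": 0, "ty": 0, "tz": 0, "rx": 0, "ry": 0, "rz": 0, "gripper": 1},
])

```text
time_s: 9.18
ee_pos: [564.3, 204.9, 210.3]
ee_rot: [179.9, -0.0, 82.7]
force: [-0.1, -0.3, -1.3]
gripper_width: 22.2
gripper_force: 30.0
```

Emit:
send_rows([
  {"tx": 0, "ty": 0, "tz": 0.014, "rx": 0, "ry": 0, "rz": 0, "gripper": 1},
  {"tx": 0, "ty": 0, "tz": 0.01, "rx": 0, "ry": 0, "rz": 0, "gripper": 1},
  {"tx": 0, "ty": 0, "tz": 0, "rx": 0, "ry": 0, "rz": 0, "gripper": 1},
  {"tx": 0, "ty": 0, "tz": 0, "rx": 0, "ry": 0, "rz": 0, "gripper": 1},
  {"tx": 0, "ty": 0, "tz": 0, "rx": 0, "ry": 0, "rz": 0, "gripper": 1},
])

```text
time_s: 9.8
ee_pos: [563.9, 204.9, 197.6]
ee_rot: [180.0, -0.0, 82.7]
force: [-0.7, -1.2, -1.7]
gripper_width: 21.9
gripper_force: 30.0
```

Run:
```python
from h import *
g=cam('side');s=g['s'];print(s['ee_pos'],s['ee_rot'],s['gripper_width'])
u,v=proj(g,[564,205,157])[0].astype(int);print(u,v)
cv2.imwrite('pics/s1.png',cv2.resize(g['frame'][v-60:v+60,u-80:u+80,::-1],None,fx=5,fy=5,interpolation=cv2.INTER_CUBIC))
```

```text
[563.88324976 204.93196569 197.63440168] [ 1.79974024e+02 -4.18706921e-03  8.27126569e+01] 21.876674427234562
217 207
```

View pics/s1.png

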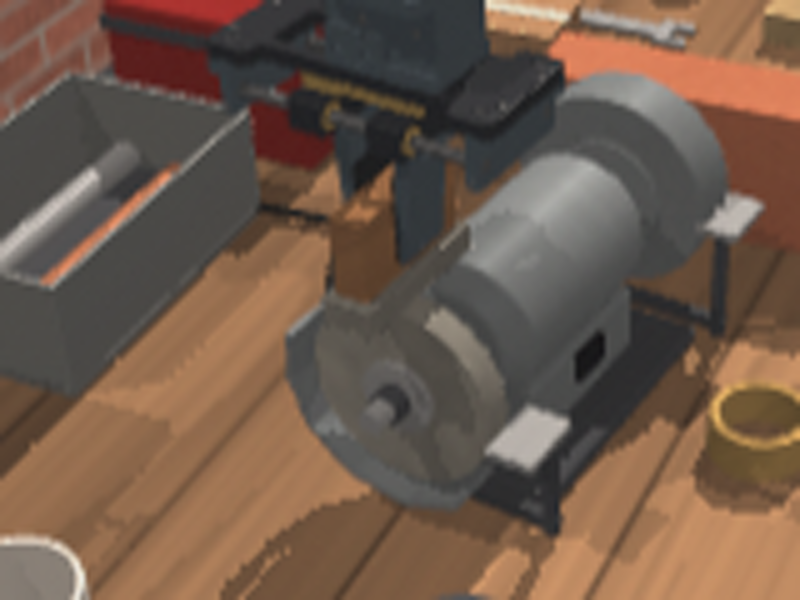

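The side view shows the block held level over the bare wheel, along the axle. The wrist force shows only the block's weight. Handing in.

```bash
python3 -c "
from workcell import env
print(env.state()['qvel'].round(2)); print(env.job_done())"
```

```text
[ 0.17 -0.04  0.13  0.01 -0.03  0.04]
the job is handed in; nothing more can be done
None
```

The job is handed in with the dressing block held level about 11 mm above the top of the bare (+y) wheel, centred and parallel to the axle; the hand-in returned no verdict.

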